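# Charge the soft spray canister on the air dock

## Robot

A 7-joint arm with a two-finger parallel gripper is mounted at the origin on the work surface. World frame = base frame: x ahead of the robot, y to its left, z up, the work surface at z = 0. Lengths are in mm, angles in degrees, forces in N, time in s.
With the tool pointing down it reaches from about 400 to 850 mm from the base axis. Payload 6.9 kg.
Tool frame: the origin (TCP) lies at the very end of the fingers, on their centre line; the grasp point (between the pads) lies 19 mm behind it; z points along the fingers, y is the line along which they close (so a half turn about z gives the same grasp; the last joint's range is limited). The gripper opens to 85 mm and grips with 20 to 120 N. Pads are 22 mm wide; open, the fingers measure 114 mm over their backs; the gripper's body (76 mm by 85 mm) begins 54 mm behind the grasp point. The pads swing forward as they close: fully open they stand 13 mm farther back than shut.
Start: joints at [-65.403, 29.078, -13.613, 85.955, 7.202, 65.827, -8.869], TCP at [198.875, 592.503, 231.275] pointing down, gripper open.
Joint ranges: [-176.47, 176.47], [-13.61, 117.27], [-81.72, 77.17], [0.22, 143.17], [-87.28, 267.28], [10, 112.55], [-165.47, 165.47]. Speed limits (degrees/s): [136.94, 136.94, 180, 180, 180, 180, 180].

## Interface

Orientations are given as a 3x3 rotation matrix whose columns are the frame's x, y, z axes.
In Python, from workcell import manip gives the robot as it stands. The module is installed in compiled form; this text tells all that it offers.
- The arm moves only by the tool arm_command, never from a script. Its argument "rows" is a list of rows, each a list of 3 entries, a list of its own where there are three numbers: the shift along the tool's x, y, z scaled (see below), then the turn, a rotation vector about the tool's x, y, z scaled (see below), then the finger opening in mm, from 0 to 85.4. In form: [[[dx, dy, dz], [rx, ry, rz], gripper], ...]. A call has 1 to 20 rows; each row shifts and turns the commanded pose from where the row before left it, along the tool's axes as they then stand; what a row does not reach is not made up. The controller multiplies each number of a shift by 1 m and each number of a turn by pi rad. A row lasts 1/10 s, in which the tool goes at most 50 mm and 8.59 degrees, less where a joint would pass 70% of its speed; a pose out of reach is approached as far as the arm can. A call with a number of a shift or a turn outside -1 to 1 is refused whole. A call with a gripper value outside its range is refused whole. The fingers move at their own pace and stop on an object; "squeeze" is the grip in N (left out, the last holds). Time passes only in rows, so rows that do not move let the fingers close. It gives the time, the measured TCP pose, the force, the opening and the grip force at its end, in the units of the state.
- manip.sense(): the state, without advancing time (a new reading comes with each control period).
- manip.snapshot(name): name is "side" or "top"; returns a dict with "image" (384x512x3 uint8, red, green, blue), "mtx" (3x3 intrinsics, pixels), "extrinsics" (4x4, takes a point from camera to world coordinates). Camera axes: x right, y up, looking along -z (the intrinsics and any distortion apply to the point x, -y, -z); pixel columns grow to the right and rows downward; lengths in mm; the calibration is good to about 2 mm. A picture is of the moment at which its call begins. There is no depth.
- manip.hand_in(): hands the job in; it is judged then, once.
The state is a dict: "t": time; "qpos": joint angles; "joint_velocities": joint speeds; "joint_torque": joint torques, N m; "tcp_pos": TCP position; "ee_rot": TCP orientation; "wrist_force": force on the tool from outside, world axes, zero at the start; "wrist_torque": the same for the moment, N m; "grip_width": finger opening in mm; "finger_force": force on a finger pad.
Only numpy, scipy, OpenCV 4.12 (cv2) and the standard library are available. Lean on these libraries where they do the work, as an engineer would, in place of code of your own. Each camera call takes 0.05 s, during which the arm holds its last target. There are 200 camera calls.

## Task

Pick up the green refillable canister, holding it gently because its thin plastic wall dents, stand it upright and centred on the round sprung pad of the charging dock and press it down until the pad is firmly against its stop, without leaning on it hard; keep it pressed for about a second. Then set the canister down softly, upright, on the round cork mat in the tray and let go, leaving the jar, spanner and pump where they are.

Things in the scene. Friction and masses are not known exactly. Their poses are not given: they have to be found in the camera images.
- canister: Loose green canister with black twist cap, 0.2-0.4 kg, upright. Body 52 mm in diameter, 82 mm tall, then a shoulder narrowing to the 35 mm wide cap, from 94 to 116 mm. Origin: centre of underside; z up its axis. It dents if a finger presses it with more than about 50 N (both together 100 N), or if its base is pushed against anything with more than 24 N.
- dock: Air charging dock, fixed: 120 mm square foot 12 mm thick, round grey housing 88 mm wide up to 52 mm, and a grey gauge block (45 x 50 mm, 62 mm tall) centred 78 mm from the axis on the dock's +x side. Origin: centre of the foot's underside, on the vertical axis of column and pad; z up.
- dock_collar (a point): Centre of the housing's top, 52 mm above the dock's origin. An aluminium column 72 mm wide rises here with a round black pad 64 mm wide. Its height was set by hand: the pad's top at rest is anywhere from 24 to 46 mm above this point. The sprung pad gives way at 4 N, needs 8 N at the end of its 10 mm travel, then meets a firm stop; 10 N or more holds it fully down.
- tray: Fixed black tray 150 x 260 mm (its x, y), walls 35 mm tall and 5 mm thick, floor 5 mm thick, with a 33 mm tall divider across its middle (along its x) making two bays, centred at y = +65 and -65 mm. Origin: centre of its underside.
- mat: Round cork mat, 84 mm in diameter, 4 mm thick, fixed on the floor of one of the tray's bays. Origin: centre of its underside; its top is 4 mm above it.
- core_jar: Loose frosted jar of spare valve cores with a metal cap, 52 mm in diameter, 55 mm tall, standing in the tray's other bay. Leave it alone. Origin: centre of its underside.
- spanner: Loose steel spanner, 180 mm long, lying flat on the shelf. Leave it alone. Origin: under its middle; x along its length.
- pump: Loose aluminium frame pump, 240 mm long, 26 mm thick, lying on the shelf. Leave it alone. Origin: under its middle; x along its length.
Not all that is in view belongs to the job. Of the things shaped like the canister, the green one is meant. There is more than one size of the dock; the job needs the smallest.

How it is judged (in metres and radians):
On the way:
1. the canister stands upright and centred on the dock's pad (12 mm, 8 degrees) and holds it fully down (a push of more than 9.5 N) for 0.6 s (contact force between canister and dock above 9.5 N and horizontal distance between canister and dock below 0.012 m and z of canister in the frame of dock above 0.055 m and angle between canister's own z axis and vertical below 0.14 rad), for 0.6 s.
At the end, for the whole second after the job is handed in: The canister stands upright (within 5 degrees) on the mat in the tray, within 25 mm of its centre, released and at rest (horizontal distance between canister and mat below 0.025 m and z of canister in the frame of mat between 0.001 and 0.008 m and angle between canister's own z axis and vertical below 0.08 rad and linear speed of canister below 0.02 m/s and contact force between the fingers and canister below 0.1 N); the robot touches nothing.
It fails at once if the canister's wall is squeezed with more than 100 N in all (50 N a finger) (contact force between the fingers and canister above 100 N).
It fails at once if the canister is pushed onto the dock with more than 24 N (contact force between canister and dock above 24 N).
It fails at once if the canister is set on the mat, or strikes the tray, with more than 24 N (contact force between canister and mat above 24 N or contact force between canister and tray above 24 N).
It fails at once if the canister is tipped by more than 35 degrees (angle between canister's own z axis and vertical above 0.6 rad).
It fails at once if the jar, spanner or pump is moved by more than 20 mm (distance of any of core_jar, spanner, pump from where it was at the start of the episode above 0.02 m).
It also fails if it takes over 70 s, if anything falls off the work surface, if the arm or the gripper's body presses on something with over 40 N, if the wrist force passes 120 N, or if a joint passes its speed limit or range.

## Working session

There is one attempt and no reset: what is moved stays moved. The work goes in short steps, Python scripts to look and compute and a tool call to move; the robot and the scene stay as the last step left them, time stands still between calls to the robot, and variables do not carry over. Pictures are saved under pics/ and viewed, at most 10 in all, crops included, and the job is handed in when it is done.

Besides the shell and the picture viewer there is one more tool, called after "Request:" as name([rows], argument=value, ...), one row to a line, values as JSON. arm_command: Moves the arm, as the interface text tells. Shifts and turns lie within -1 to 1; 1 stands for 1 m of shift or pi rad of turn. Its arguments: {"type":"object","properties":{"rows":{"type":"array"},"squeeze":{"type":"number"}},"required":["rows"]}

```bash
mkdir -p pics; cat > h.py <<'E'
import numpy as np, cv2
from workcell import manip
def snap(n):
    s=manip.snapshot(n); return s["image"],np.array(s["mtx"]),np.array(s["extrinsics"])
def ray(K,T,u,v):
    d=np.array([(u-K[0,2])/K[0,0],-(v-K[1,2])/K[1,1],-1.]); return T[:3,3],T[:3,:3]@d
def onz(K,T,u,v,z):
    o,d=ray(K,T,u,v); return o+d*(z-o[2])/d[2]
def proj(K,T,p):
    c=T[:3,:3].T@(np.asarray(p,float)-T[:3,3]); return K[0,2]-K[0,0]*c[0]/c[2],K[1,2]+K[1,1]*c[1]/c[2]
def tri(a,b):
    A=[];y=[]
    for o,d in (a,b):
        d=d/np.linalg.norm(d);P=np.eye(3)-np.outer(d,d);A.append(P);y.append(P@o)
    p=np.linalg.lstsq(np.vstack(A),np.hstack(y),rcond=None)[0]
    return p,[np.linalg.norm(P@p-q) for P,q in zip(A,y)]
E
python3 - <<'E'
from h import *
np.set_printoptions(precision=3,suppress=True)
for n in("top","side"):
    s=manip.snapshot(n);print(n,{k:v for k,v in s.items() if k!="image"})
    np.save(n+".npy",s["image"]);cv2.imwrite(f"pics/{n}0.png",cv2.resize(s["image"][...,::-1],(800,600),interpolation=cv2.INTER_CUBIC))
s=manip.sense();print(s)
E
```

```text
top {'mtx': array([[376.143,   0.   , 257.729],
       [  0.   , 376.143, 194.976],
       [  0.   ,   0.   ,   1.   ]]), 'extrinsics': array([[   0.028,    0.996,   -0.08 ,  426.106],
       [  -1.   ,    0.028,   -0.008,  110.846],
       [  -0.006,    0.08 ,    0.997, 1095.289],
       [   0.   ,    0.   ,    0.   ,    1.   ]])}
side {'mtx': array([[461.884,   0.   , 254.356],
       [  0.   , 461.884, 186.536],
       [  0.   ,   0.   ,   1.   ]]), 'extrinsics': array([[   0.927,    0.267,   -0.263,  146.765],
       [  -0.375,    0.678,   -0.632, -774.341],
       [   0.009,    0.685,    0.729, 1077.267],
       [   0.   ,    0.   ,    0.   ,    1.   ]])}
{'t': 0.1, 'qpos': array([-65.402,  29.12 , -13.611,  86.001,   7.202,  65.827,  -8.869]), 'joint_velocities': array([-0.015, -0.082,  0.066, -0.118, -0.076, -0.044,  0.053]), 'joint_torque': array([ -0.006, -62.184,  -2.195, -25.02 ,   0.012,   0.008,  -0.   ]), 'tcp_pos': array([198.788, 592.084, 230.534]), 'ee_rot': array([[-0.948,  0.318, -0.   ],
       [ 0.318,  0.948, -0.001],
       [-0.   , -0.002, -1.   ]]), 'wrist_force': array([-0.94 , -0.382, -0.317]), 'wrist_torque': array([-0.019, -0.048,  0.01 ]), 'finger_force': 0.0, 'grip_width': 85.18370006342815}
```

View pics/top0.png

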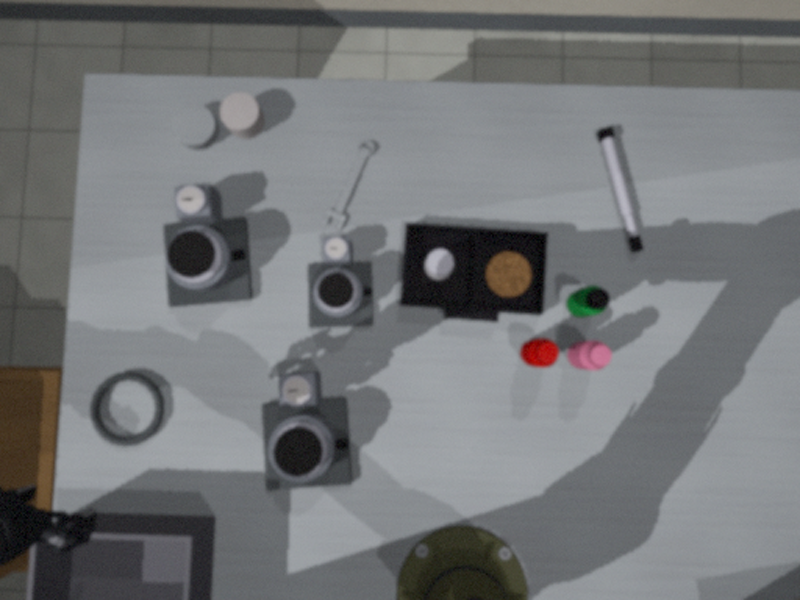

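View pics/side0.png

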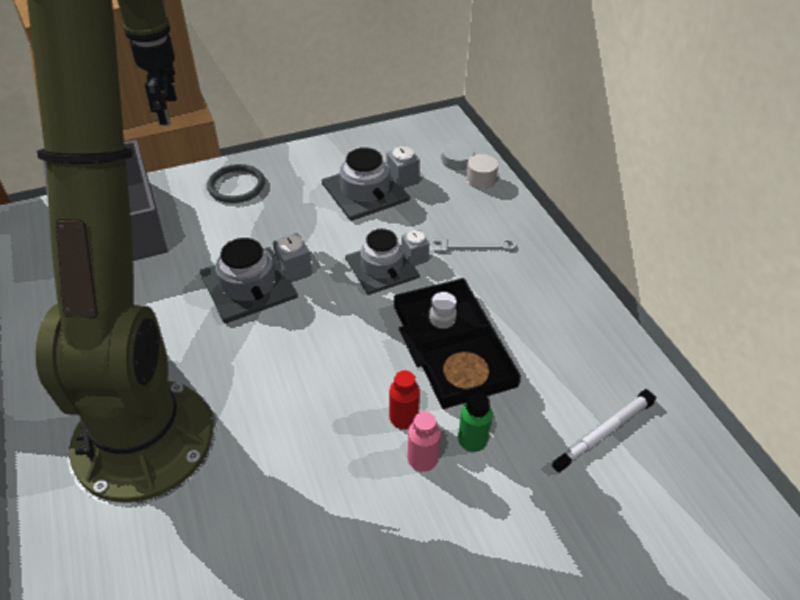

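The top picture (800 px wide) shows three bottle-shaped candidates: green with a black cap at (588,301), red at (540,353) and pink at (590,355). The green one is meant. In the side view it is at (475,430).

The docks are at (195,258), (338,292) and (300,445). The one at (338,292) is smallest: its foot is about 65 px, or roughly 120 mm, against about 85 px for the others. In the side view it is at (382,258). The mat is at (508,274) top and (466,370) side, and the jar is at (440,264).

Next I'll confirm these in a crop and measure.

```bash
python3 - <<'E'
from h import *
T=np.load("top.npy");S=np.load("side.npy")
a=cv2.resize(T[145:245,190:400],None,fx=3.8,fy=3.8,interpolation=cv2.INTER_CUBIC)
b=cv2.resize(S[140:300,215:345],None,fx=3,fy=3,interpolation=cv2.INTER_CUBIC)
c=np.zeros((600,800,3),np.uint8);c[:380,:798]=a;
cv2.imwrite("pics/crop_t.png",c[:380,:,::-1]);
cv2.imwrite("pics/crop_s.png",cv2.resize(S[140:300,215:345],None,fx=3.7,fy=3.7,interpolation=cv2.INTER_CUBIC)[...,::-1])
def blobs(I,n,lo,hi,amin=40):
    h=cv2.cvtColor(I,cv2.COLOR_RGB2HSV);m=cv2.inRange(h,lo,hi)
    k,l,st,ce=cv2.connectedComponentsWithStats(m)
    for i in range(1,k):
        if st[i,4]>amin: print(n,st[i],ce[i].round(1))
for n,I in(("top",T),("side",S)):
    blobs(I,n+" green",(45,100,40),(85,255,255))
    blobs(I,n+" cork",(5,70,80),(22,255,255),200)
    blobs(I,n+" dark",(0,0,0),(180,255,45))
E
```

```text
top green [363 184  24  19 239] [372.1 194.3]
top cork [311 161  29  29 651] [325.2 175.2]
top cork [ 23 237  16  89 913] [ 30.1 280.1]
top dark [ 257  144   93   60 3628] [300.6 172.7]
top dark [108 149  29  27 595] [121.8 162. ]
top dark [403 152   8   9  54] [406.1 155.7]
top dark [148 159   9   8  63] [151.9 162.7]
top dark [205 176  20  20 307] [214.5 185.1]
top dark [375 185  14  12 138] [381.4 190.7]
top dark [176 274  30  30 661] [190.4 288.7]
top dark [214 280   9  15  97] [218.1 285.8]
top dark [   0  312  136   72 3044] [ 46.2 345.5]
top dark [ 258  350   75   34 1570] [294.2 369.6]
side green [293 258  22  31 448] [303.  274.9]
side cork [  8   0  17  67 214] [16.8 20.1]
side cork [  71    0   70  110 2127] [104.2  77.3]
side cork [284 225  29  24 521] [297.8 236.5]
side dark [  24    0   67  218 3595] [ 69.3 104.8]
side dark [  76    0   37   80 1557] [96.9 31.9]
side dark [222  95  22  15 255] [232.6 102. ]
side dark [136 107  26  10  56] [147.6 109.3]
side dark [143 116  26  14  41] [157.  125.1]
side dark [238 120  10  11  61] [242.5 124.9]
side dark [224 126  38  15  73] [244.1 132.6]
side dark [ 51 141  13  63 231] [ 57.6 172.3]
side dark [235 147  19  14 200] [243.8 153.5]
side dark [142 153  26  19 391] [154.3 161.9]
side dark [248 171   8   9  42] [251.5 175. ]
side dark [235 176  33  12  43] [250.9 181.9]
side dark [ 252  179   81   88 3278] [290.9 220.7]
side dark [143 183  47  24 284] [163.  193.8]
side dark [  26  197  110  112 4894] [ 84.9 258.2]
side dark [409 250  10  11  53] [414.5 254.2]
side dark [ 67 282  67  39 138] [105.4 308.6]
side dark [354 290  12  12  85] [359.  295.8]
```

View pics/crop_t.png

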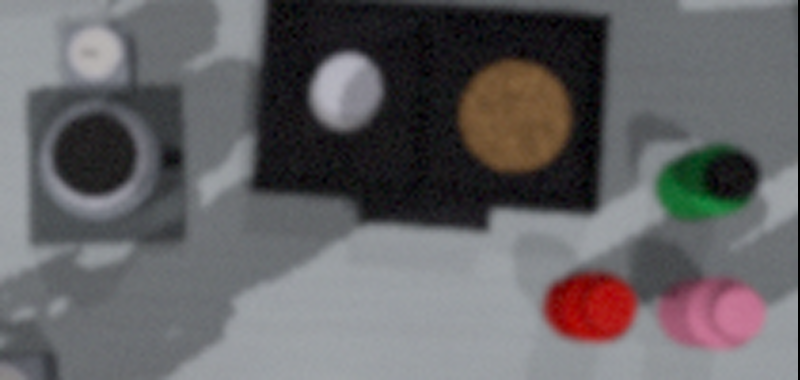

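View pics/crop_s.png

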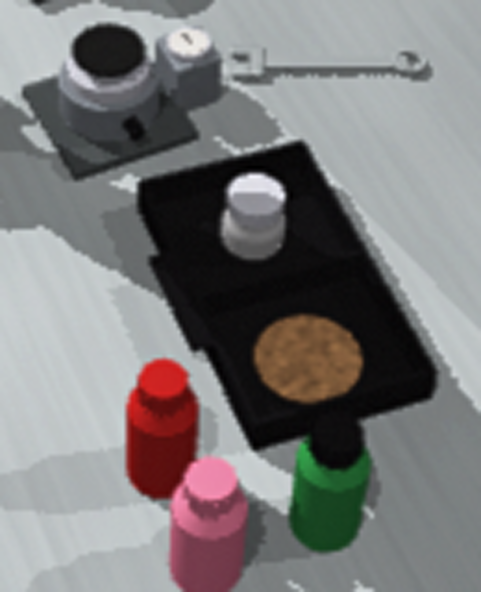

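The crop confirms the green canister with its black cap (top about (373,194) native) and the small dock with its gauge block. The mat bay is clear. Next I'll triangulate.

```bash
python3 - <<'E'
from h import *
np.set_printoptions(precision=1,suppress=True)
_,Kt,Tt=snap("top");_,Ks,Ts=snap("side")
T=np.load("top.npy");S=np.load("side.npy")
R=lambda n,u,v:ray(*((Kt,Tt) if n=="t" else (Ks,Ts)),u,v)
print("pad",tri(R("t",214.5,185.1),R("s",243.8,153.5)))
print("mat",tri(R("t",325.2,175.2),R("s",297.8,236.5)))
print("cap",tri(R("t",381.4,190.7),R("s",305.8,255.0)))
# pad extents as contour ellipse fit
for n,I,x0,y0,x1,y1 in(("top",T,200,170,230,200),("side",S,228,142,262,166)):
    v=cv2.cvtColor(I,cv2.COLOR_RGB2HSV)[...,2][y0:y1,x0:x1]
    c=max(cv2.findContours((v<55).astype(np.uint8),0,1)[0],key=cv2.contourArea)
    e=cv2.fitEllipse(c);print("pad",n,(e[0][0]+x0,e[0][1]+y0),e[1:])
# green silhouette rows in side
def mask(I,lo,hi): return cv2.inRange(cv2.cvtColor(I,cv2.COLOR_RGB2HSV),lo,hi)
for n,I in(("top",T),("side",S)):
    m=mask(I,(45,90,30),(85,255,255))
    if n=="side":
        for v in range(256,292,3):
            x=np.where(m[v,285:325])[0]
            if len(x):print(v,x[0]+285,x[-1]+285)
for p in((.0),(116)):print()
print("cap onz116 top",onz(Kt,Tt,381.4,190.7,115))
print("base side",onz(Ks,Ts,302,282,0))
c=onz(Kt,Tt,381.4,190.7,115)
for z in(0,41,82,116):
    P=[c[0],c[1],z];print(z,np.array(proj(Kt,Tt,P)),np.array(proj(Ks,Ts,P)))
for nme,lo,hi in(("red",(0,150,80),(6,255,255)),("pink",(160,60,90),(176,200,255))):
    for n,I,K,X in(("t",T,Kt,Tt),("s",S,Ks,Ts)):
        m=mask(I,lo,hi);k,l,st,ce=cv2.connectedComponentsWithStats(m);i=1+st[1:,4].argmax();print(nme,st[i],ce[i],onz(K,X,*ce[i],55))
E
```

```text
pad (array([530.5, 237.5,  79.2]), [np.float64(0.33769438287633224), np.float64(0.3376943828768842)])
mat (array([576.1, -75. ,   6.5]), [np.float64(0.044393387076625525), np.float64(0.04439338707598465)])
cap (array([ 525.6, -204.5,  113.5]), [np.float64(1.0538029020985789), np.float64(1.0538029020989639)])
pad top (214.53190326690674, 185.11455249786377) ((19.49315071105957, 19.74534797668457), 33.375282287597656)
pad side (243.7994909286499, 153.50301933288574) ((13.111334800720215, 18.06900405883789), 92.49396514892578)
259 297 298
262 295 313
265 295 314
268 295 314
271 294 313
274 294 313
277 294 311
280 293 311
283 294 310
286 296 309


cap onz116 top [ 524.5 -203.7  115. ]
base side [ 523.  -212.3    0. ]
0 [368.7 194.3] [301.1 279.2]
41 [372.9 193.1] [302.4 270.8]
82 [377.5 191.8] [303.7 262. ]
116 [381.5 190.7] [304.9 254.4]
red [334 217  23  17 255] [345.3 225.3] [ 432. -124.   55.]
red [249 237  19  37 542] [258.  255.2] [ 431.1 -123.6   55. ]
pink [363 218  28  19 423] [376.9 226.9] [ 430.1 -210.8   55. ]
pink [261 263  21  39 667] [270.6 282.5] [ 428.9 -212.9   55. ]
```

Request:
arm_command([
  [[0,0,0],[0,0,-0.0343],85],
  [[0,0,0],[0,0,-0.0343],85],
  [[0,0,0],[0,0,-0.0344],85],
  [[-0.028,-0.03,0],[0,0,0],85],
  [[-0.028,-0.03,0],[0,0,0],85],
  [[-0.028,-0.03,0],[0,0,0],85],
  [[-0.028,-0.03,0],[0,0,0],85],
  [[-0.028,-0.03,0],[0,0,0],85],
  [[-0.028,-0.03,0],[0,0,0],85],
  [[-0.028,-0.03,0],[0,0,0],85],
  [[-0.028,-0.03,0],[0,0,0],85],
  [[-0.028,-0.03,0],[0,0,0],85],
  [[-0.028,-0.03,0],[0,0,0],85],
  [[-0.028,-0.03,0],[0,0,0],85],
  [[-0.028,-0.03,0],[0,0,0],85],
], squeeze=30)

```text
t: 1.7
tcp_pos: [535.7, 231.0, 231.3]
ee_rot: [[-1.0, 0.0, -0.0], [0.0, 1.0, 0.0], [0.0, 0.0, -1.0]]
wrist_force: [0.5, 0.8, -0.8]
grip_width: 85.0
finger_force: 0.0
```

Request:
arm_command([
  [[0.001,-0.029,0],[0,0,0],85],
  [[0.001,-0.029,0],[0,0,0],85],
  [[0.001,-0.029,0],[0,0,0],85],
  [[0.001,-0.029,0],[0,0,0],85],
  [[0.001,-0.029,0],[0,0,0],85],
  [[0.001,-0.029,0],[0,0,0],85],
  [[0.001,-0.029,0],[0,0,0],85],
  [[0.001,-0.029,0],[0,0,0],85],
  [[0.001,-0.029,0],[0,0,0],85],
  [[0.001,-0.029,0],[0,0,0],85],
  [[0,-0.029,0],[0,0,0],85],
  [[0,-0.029,0],[0,0,0],85],
  [[0,-0.029,0],[0,0,0],85],
  [[0,-0.029,0],[0,0,0],85],
  [[0,-0.029,0],[0,0,0],85],
  [[0,0,0],[0,0,0],85],
])

```text
t: 3.3
tcp_pos: [523.7, -207.7, 230.9]
ee_rot: [[-1.0, 0.007, -0.001], [0.007, 1.0, -0.003], [0.001, -0.003, -1.0]]
wrist_force: [-0.8, -0.5, -0.6]
grip_width: 85.1
finger_force: 0.0
```

```bash
python3 - <<'E'
from h import *
I,K,T=snap("side");J,Kt,Tt=snap("top")
p=manip.sense()["tcp_pos"];print(p,manip.sense()["qpos"],proj(K,T,p),proj(Kt,Tt,p))
cv2.imwrite("pics/above.png",cv2.resize(np.hstack([I[120:310,210:400],J[120:310,290:480]]),(800,400),interpolation=cv2.INTER_CUBIC)[...,::-1])
E
```

```text
[ 524.41780882 -202.96314407  230.99568299] [ 24.35008904  23.30930039  -8.39218924  95.66355151   3.75510993
  61.33727359 104.72323812] (np.float64(309.1468907769528), np.float64(225.66081286043706)) (np.float64(397.29396695544597), np.float64(186.13950310248907))
```

View pics/above.png

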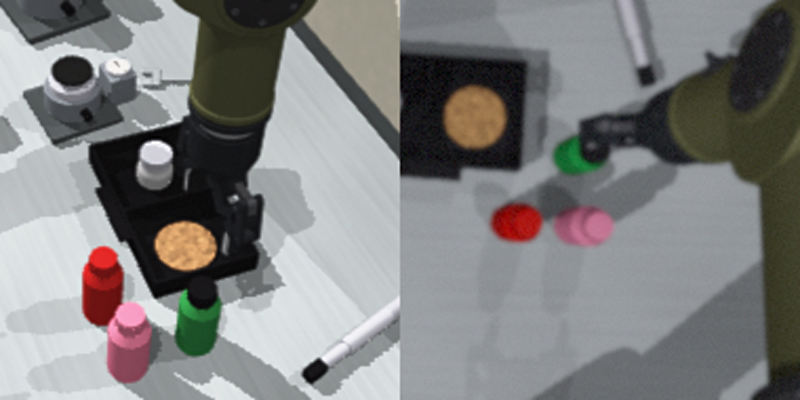

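The gripper is above the canister with the fingers straddling it. Green is at (195,325) in the side half, and red and pink are clear of the gripper. Descending now.

Request:
arm_command([
  [[-0.002,-0.003,0.02],[0,0,0],85],
  [[0,0,0.02],[0,0,0],85],
  [[0,0,0.02],[0,0,0],85],
  [[0,0,0.02],[0,0,0],85],
  [[0,0,0.02],[0,0,0],85],
  [[0,0,0.02],[0,0,0],85],
  [[0,0,0.01],[0,0,0],85],
  [[0,0,0],[0,0,0],85],
])

```text
t: 4.2
tcp_pos: [526.1, -204.2, 100.2]
ee_rot: [[-1.0, -0.001, -0.002], [-0.001, 1.0, 0.001], [0.002, 0.001, -1.0]]
wrist_force: [-0.1, 0.5, 0.4]
grip_width: 84.6
finger_force: 0.0
```

Request:
arm_command([
  [[0,0,0.01],[0,0,0],85],
  [[0,0,0.01],[0,0,0],85],
  [[0,0,0.01],[0,0,0],85],
  [[0,0,0.01],[0,0,0],85],
  [[0,0,0.01],[0,0,0],85],
  [[0,0,0],[0,0,0],85],
  [[0,0,0],[0,0,0],85],
])

```text
t: 4.9
tcp_pos: [526.6, -205.5, 51.0]
ee_rot: [[-1.0, 0.0, -0.001], [0.0, 1.0, 0.0], [0.001, 0.0, -1.0]]
wrist_force: [0.4, -0.1, 0.1]
grip_width: 84.5
finger_force: 0.0
```

```bash
python3 - <<'E'
from h import *
I,K,T=snap("side");J,Kt,Tt=snap("top")
s=manip.sense();print(s["tcp_pos"],s["wrist_force"])
cv2.imwrite("pics/down.png",cv2.resize(np.hstack([I[170:310,240:380],J[120:260,310:450]]),(800,400),interpolation=cv2.INTER_CUBIC)[...,::-1])
E
```

```text
[ 526.96971022 -205.67107431   51.59135246] [-0.28555961  0.41362558 -0.06665942]
```

View pics/down.png

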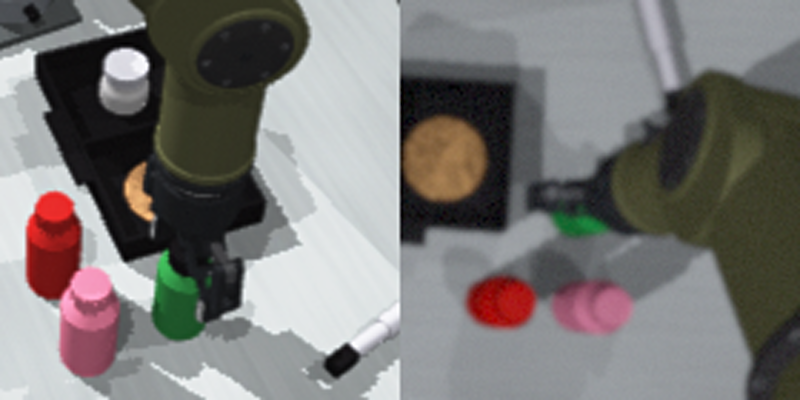

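The fingers straddle the green body, about (179,290) in the side crop, and the hand's predicted axis projects onto the body's centre. Closing gently now.

Request:
arm_command([
  [[0,0,0],[0,0,0],75],
  [[0,0,0],[0,0,0],68],
  [[0,0,0],[0,0,0],62],
  [[0,0,0],[0,0,0],58],
  [[0,0,0],[0,0,0],55],
  [[0,0,0],[0,0,0],53],
  [[0,0,0],[0,0,0],51],
  [[0,0,0],[0,0,0],49],
  [[0,0,0],[0,0,0],46],
  [[0,0,0],[0,0,0],44],
  [[0,0,0],[0,0,0],44],
  [[0,0,0],[0,0,0],44],
], squeeze=30)

```text
t: 6.2
tcp_pos: [527.1, -206.7, 51.9]
ee_rot: [[-1.0, 0.001, 0.001], [0.001, 1.0, -0.001], [-0.001, -0.001, -1.0]]
wrist_force: [-0.2, -5.2, 6.0]
grip_width: 51.1
finger_force: 30.2
```

Request:
arm_command([
  [[0,0,-0.005],[0,0,0],44],
  [[0,0,-0.01],[0,0,0],44],
  [[0,0,-0.02],[0,0,0],44],
  [[0,0,-0.02],[0,0,0],44],
  [[0,0,-0.02],[0,0,0],44],
  [[0,0,-0.02],[0,0,0],44],
  [[0,0,-0.015],[0,0,0],44],
  [[0,0,0],[0,0,0],44],
  [[0,0,0],[0,0,0],44],
  [[0,0,0],[0,0,0],44],
])

```text
t: 7.2
tcp_pos: [525.9, -205.0, 160.2]
ee_rot: [[-1.0, -0.0, -0.002], [-0.0, 1.0, 0.001], [0.002, 0.001, -1.0]]
wrist_force: [0.2, 0.2, -4.4]
grip_width: 50.9
finger_force: 32.2
```

```bash
python3 - <<'E'
from h import *
for n in("side","top"):
    I,K,T=snap(n);s=manip.sense();p=s["tcp_pos"]
    m=cv2.inRange(cv2.cvtColor(I,cv2.COLOR_RGB2HSV),(45,90,30),(85,255,255))
    k,l,st,ce=cv2.connectedComponentsWithStats(m);i=1+st[1:,4].argmax()
    print(n,p,s["wrist_force"],st[i],ce[i].round(1))
    for z in(0,41,82):print(z,np.array(proj(K,T,[p[0],p[1],p[2]-51.5+z])))
    if n=="side":
        for v in range(st[i,1],st[i,1]+st[i,3],3):
            x=np.where(l[v]==i)[0];print(v,x[0],x[-1],(x[0]+x[-1])/2)
        cv2.imwrite("pics/lift.png",cv2.resize(I[140:280,240:380],(560,560),interpolation=cv2.INTER_CUBIC)[...,::-1])
E
```

```text
side [ 525.93336936 -205.16144954  160.16920248] [ 0.46770133 -1.00524631 -3.27094148] [295 230  21  36 439] [303.4 250.3]
0 [305.42860732 256.33168166]
41 [306.92976142 246.74758995]
82 [308.51203338 236.64560275]
230 300 300 300.0
233 298 301 299.5
236 297 303 300.0
239 297 309 303.0
242 297 310 303.5
245 297 309 303.0
248 296 308 302.0
251 295 308 301.5
254 295 315 305.0
257 295 315 305.0
260 297 314 305.5
263 300 311 305.5
top [ 526.05448575 -205.20788218  160.22286852] [ 0.26599468 -0.1669498  -3.23810216] [374 190  24  11 171] [384.7 195.2]
0 [381.22275644 190.34043908]
41 [386.45032744 188.84383235]
82 [392.14898506 187.21235773]
```

View pics/lift.png

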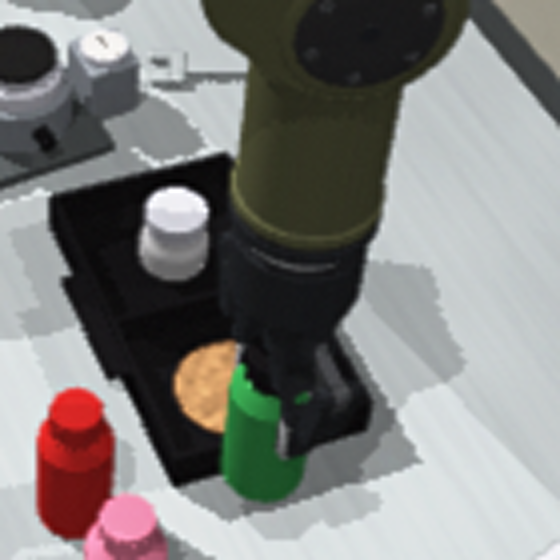

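The canister is held upright with its base at about (264,480) in the crop. The pose matches the prediction and the load is 3.3 N. Moving over the dock now.

Request:
arm_command([
  [[0,0.01,-0.005],[0,0,0],44],
  [[0,0.02,-0.005],[0,0,0],44],
  [[0,0.026,-0.005],[0,0,0],44],
  [[-0.001,0.026,-0.005],[0,0,0],44],
  [[-0.001,0.026,0],[0,0,0],44],
  [[-0.001,0.026,0],[0,0,0],44],
  [[-0.001,0.026,0],[0,0,0],44],
  [[-0.001,0.026,0],[0,0,0],44],
  [[-0.001,0.026,0],[0,0,0],44],
  [[0,0.026,0],[0,0,0],44],
  [[0,0.026,0],[0,0,0],44],
  [[0,0.026,0],[0,0,0],44],
  [[0,0.026,0],[0,0,0],44],
  [[0,0.026,0],[0,0,0],44],
  [[0,0.026,0],[0,0,0],44],
  [[0,0.026,0],[0,0,0],44],
  [[0,0.026,0],[0,0,0],44],
  [[0,0.022,0],[0,0,0],44],
  [[0,0,0],[0,0,0],44],
  [[0,0,0],[0,0,0],44],
])

```text
t: 9.3
tcp_pos: [532.0, 237.4, 181.1]
ee_rot: [[-1.0, -0.002, -0.001], [-0.002, 1.0, -0.0], [0.001, -0.0, -1.0]]
wrist_force: [-0.1, -1.5, -4.1]
grip_width: 50.7
finger_force: 32.3
```

```bash
python3 - <<'E'
from h import *
out=[]
for n in("side","top"):
    I,K,T=snap(n);s=manip.sense();p=s["tcp_pos"]
    m=cv2.inRange(cv2.cvtColor(I,cv2.COLOR_RGB2HSV),(45,90,30),(85,255,255))
    k,l,st,ce=cv2.connectedComponentsWithStats(m);i=1+st[1:,4].argmax()
    print(n,p,s["wrist_force"],s["qpos"],st[i],ce[i].round(1))
    for z in(0,41,82):print(z,np.array(proj(K,T,[p[0],p[1],p[2]-51.5+z])))
    if n=="side":
        for v in range(st[i,1],st[i,1]+st[i,3],3):
            x=np.where(l[v]==i)[0];print(v,x[0],x[-1],(x[0]+x[-1])/2)
    u,v=map(int,ce[i]);out.append(I[v-40:v+60,u-50:u+50])
cv2.imwrite("pics/dock.png",cv2.resize(np.hstack(out),(800,400),interpolation=cv2.INTER_CUBIC)[...,::-1])
E
```

```text
side [532.35675371 236.21643377 181.10259141] [ 0.41672947 -0.46149598 -4.38958058] [-19.00151664  27.76437629 -11.29261371  96.8058902    6.33628455
  56.10396995  57.43348678] [235 118  17  30 320] [241.6 134.2]
0 [244.50965874 141.61905641]
41 [244.42740682 131.40525366]
82 [244.34157089 120.74639812]
118 236 238 237.0
121 235 243 239.0
124 235 243 239.0
127 235 243 239.0
130 235 243 239.0
133 236 251 243.5
136 236 251 243.5
139 236 251 243.5
142 236 251 243.5
145 239 249 244.0Traceback (most recent call last):
  File "<stdin>", line 6, in <module>
ValueError: attempt to get argmax of an empty sequence
```

The top camera is occluded. In the side view the canister's base centre is at u≈244, against the pad's 243.8, so they are aligned. Descending with force checks.

Request:
arm_command([
  [[0,0,0.01],[0,0,0],44],
  [[0,0,0.01],[0,0,0],44],
  [[0,0,0.01],[0,0,0],44],
  [[0,0,0.005],[0,0,0],44],
  [[0,0,0.003],[0,0,0],44],
  [[0,0,0],[0,0,0],44],
  [[0,0,0],[0,0,0],44],
])

```text
t: 10.1
tcp_pos: [533.0, 236.5, 143.5]
ee_rot: [[-1.0, 0.0, 0.0], [0.0, 1.0, 0.0], [-0.0, 0.0, -1.0]]
wrist_force: [0.4, -0.2, -3.3]
grip_width: 51.0
finger_force: 32.3
```

Request:
arm_command([
  [[0,0,0.002],[0,0,0],44],
  [[0,0,0.002],[0,0,0],44],
  [[0,0,0],[0,0,0],44],
  [[0,0,0],[0,0,0],44],
])

```text
t: 10.5
tcp_pos: [532.8, 236.4, 139.3]
ee_rot: [[-1.0, 0.0, -0.0], [0.0, 1.0, -0.0], [0.0, -0.0, -1.0]]
wrist_force: [0.1, -0.1, -4.1]
grip_width: 51.2
finger_force: 32.3
```

Request:
arm_command([
  [[0,0,0.002],[0,0,0],44],
  [[0,0,0.002],[0,0,0],44],
  [[0,0,0],[0,0,0],44],
  [[0,0,0],[0,0,0],44],
])

```text
t: 10.9
tcp_pos: [533.0, 236.5, 135.6]
ee_rot: [[-1.0, 0.0, 0.001], [0.0, 1.0, 0.0], [-0.001, 0.0, -1.0]]
wrist_force: [-0.8, 0.1, -0.5]
grip_width: 51.1
finger_force: 32.5
```

Request:
arm_command([
  [[0,0,0.002],[0,0,0],44],
  [[0,0,0.002],[0,0,0],44],
  [[0,0,0],[0,0,0],44],
  [[0,0,0],[0,0,0],44],
])

```text
t: 11.3
tcp_pos: [533.0, 236.5, 131.4]
ee_rot: [[-1.0, 0.0, 0.0], [0.0, 1.0, 0.0], [-0.0, 0.0, -1.0]]
wrist_force: [-0.3, -0.4, 1.3]
grip_width: 51.2
finger_force: 32.5
```

Request:
arm_command([
  [[0,0,0.002],[0,0,0],44],
  [[0,0,0.002],[0,0,0],44],
  [[0,0,0],[0,0,0],44],
  [[0,0,0],[0,0,0],44],
])

```text
t: 11.7
tcp_pos: [532.9, 236.5, 127.4]
ee_rot: [[-1.0, 0.0, 0.0], [0.0, 1.0, 0.0], [-0.0, 0.0, -1.0]]
wrist_force: [-0.1, -0.3, 3.4]
grip_width: 51.1
finger_force: 32.6
```

Request:
arm_command([
  [[0,0,0.001],[0,0,0],44],
  [[0,0,0],[0,0,0],44],
  [[0,0,0],[0,0,0],44],
])

```text
t: 12.0
tcp_pos: [532.9, 236.5, 126.4]
ee_rot: [[-1.0, 0.0, 0.0], [0.0, 1.0, 0.0], [-0.0, 0.0, -1.0]]
wrist_force: [-0.0, 0.1, 3.4]
grip_width: 51.1
finger_force: 32.6
```

```bash
python3 - <<'E'
from h import *
a=[]
for _ in range(6):
    snap("side");s=manip.sense();a.append([s["tcp_pos"][2],s["wrist_force"][2],s["joint_torque"][1]])
print(np.array(a),s["t"])
E
```

```text
[[126.38335869   3.67605782 -57.81370997]
 [126.37244207   3.33407085 -57.75615692]
 [126.37405162   3.92206969 -57.69983411]
 [126.38391077   4.02194126 -57.64169097]
 [126.34524412   4.61195852 -57.59017825]
 [126.36222844   4.53103209 -57.53924131]] 12.3
```

Request:
arm_command([
  [[0,0,0.0005],[0,0,0],44],
  [[0,0,0],[0,0,0],44],
  [[0,0,0],[0,0,0],44],
])

```text
t: 12.6
tcp_pos: [533.1, 236.5, 126.3]
ee_rot: [[-1.0, 0.0, 0.001], [0.0, 1.0, 0.0], [-0.001, 0.0, -1.0]]
wrist_force: [-0.6, -1.3, 7.5]
grip_width: 51.1
finger_force: 32.7
```

Request:
arm_command([
  [[0,0,0.0005],[0,0,0],44],
  [[0,0,0],[0,0,0],44],
  [[0,0,0],[0,0,0],44],
])

```text
t: 12.9
tcp_pos: [533.2, 236.5, 126.2]
ee_rot: [[-1.0, 0.0, 0.001], [0.0, 1.0, 0.0], [-0.001, 0.0, -1.0]]
wrist_force: [-2.1, -0.7, 10.9]
grip_width: 51.0
finger_force: 32.9
```

Request:
arm_command([
  [[0,0,0],[0,0,0],44],
  [[0,0,0],[0,0,0],44],
  [[0,0,0],[0,0,0],44],
])

```text
t: 13.2
tcp_pos: [533.2, 236.5, 126.2]
ee_rot: [[-1.0, 0.0, 0.001], [0.0, 1.0, 0.0], [-0.001, 0.0, -1.0]]
wrist_force: [-1.3, -2.5, 9.6]
grip_width: 51.2
finger_force: 32.9
```

```bash
python3 - <<'E'
from h import *
a=[]
for _ in range(4):
    snap("side");s=manip.sense();a.append([s["tcp_pos"][2],*s["wrist_force"]])
print(np.array(a).round(2),s["t"])
E
```

```text
[[126.21  -1.47  -0.9   10.21]
 [126.24  -0.42  -0.24  11.24]
 [126.24  -1.01  -1.37  11.32]
 [126.23  -1.35  -1.99  11.36]] 13.4
```

Request:
arm_command([
  [[0,0,0],[0,0,0],44],
  [[0,0,0],[0,0,0],44],
  [[0,0,0],[0,0,0],44],
  [[0,0,0],[0,0,0],44],
])

```text
t: 13.8
tcp_pos: [533.3, 236.5, 126.3]
ee_rot: [[-1.0, 0.0, 0.001], [0.0, 1.0, 0.0], [-0.001, 0.0, -1.0]]
wrist_force: [-1.5, -2.0, 10.1]
grip_width: 51.3
finger_force: 32.9
```

```bash
python3 - <<'E'
from h import *
I,K,T=snap("side");s=manip.sense();print(s["tcp_pos"],s["wrist_force"])
cv2.imwrite("pics/press.png",cv2.resize(I[95:195,195:295],(600,600),interpolation=cv2.INTER_CUBIC)[...,::-1])
E
```

```text
[533.24418353 236.51435545 126.23370993] [-0.93479565 -1.61409107 11.51952031]
```

View pics/press.png

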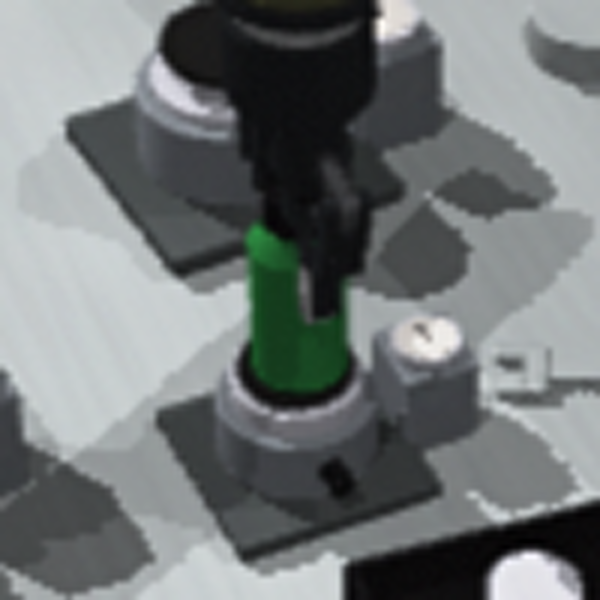

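The canister stands upright in the middle of the pad, base at (297,375) in the crop with an even black rim around it. It has held about 14 N for roughly a second. Lifting off and moving to the mat.

Request:
arm_command([
  [[0,0,-0.003],[0,0,0],44],
  [[0,0,-0.01],[0,0,0],44],
  [[0,0,-0.02],[0,0,0],44],
  [[0,0,-0.02],[0,0,0],44],
  [[-0.003,-0.01,-0.005],[0,0,0],44],
  [[-0.004,-0.023,0],[0,0,0],44],
  [[-0.004,-0.025,0],[0,0,0],44],
  [[-0.004,-0.025,0],[0,0,0],44],
  [[-0.004,-0.025,0],[0,0,0],44],
  [[-0.004,-0.025,0],[0,0,0],44],
  [[-0.004,-0.025,0],[0,0,0],44],
  [[-0.004,-0.025,0],[0,0,0],44],
  [[-0.004,-0.025,0],[0,0,0],44],
  [[-0.004,-0.025,0],[0,0,0],44],
  [[-0.004,-0.025,0],[0,0,0],44],
  [[0,-0.025,0],[0,0,0],44],
  [[0,-0.02,0],[0,0,0],44],
  [[0,-0.008,0],[0,0,0],44],
  [[0,0,0],[0,0,0],44],
  [[0,0,0],[0,0,0],44],
])

```text
t: 15.85
tcp_pos: [575.4, -73.5, 182.8]
ee_rot: [[-1.0, -0.001, -0.001], [-0.001, 1.0, 0.001], [0.001, 0.001, -1.0]]
wrist_force: [-0.3, 0.2, -3.5]
grip_width: 51.2
finger_force: 32.4
```

```bash
python3 - <<'E'
from h import *
I,K,T=snap("side");s=manip.sense();p=s["tcp_pos"];print(p,s["wrist_force"])
m=cv2.inRange(cv2.cvtColor(I,cv2.COLOR_RGB2HSV),(45,90,30),(85,255,255))
k,l,st,ce=cv2.connectedComponentsWithStats(m);i=1+st[1:,4].argmax();print(st[i])
for z in(0,41):print(z,np.array(proj(K,T,[p[0],p[1],p[2]-51.5+z])))
for v in range(st[i,1],st[i,1]+st[i,3],4):
    x=np.where(l[v]==i)[0];print(v,x[0],x[-1])
E
```

```text
[575.58129813 -72.95795589 183.02258713] [-0.84774673  0.63421141 -4.18315769]
[291 182  21  34 438]
0 [300.90856261 207.88570219]
41 [302.19982943 197.74179022]
182 296 296
186 293 298
190 292 304
194 293 304
198 292 303
202 292 303
206 291 310
210 291 310
214 295 307
```

Request:
arm_command([
  [[-0.0005,-0.002,0.01],[0,0,0],44],
  [[0,0,0.02],[0,0,0],44],
  [[0,0,0.02],[0,0,0],44],
  [[0,0,0.02],[0,0,0],44],
  [[0,0,0.02],[0,0,0],44],
  [[0,0,0.01],[0,0,0],44],
  [[0,0,0.008],[0,0,0],44],
  [[0,0,0.005],[0,0,0],44],
  [[0,0,0],[0,0,0],44],
  [[0,0,0],[0,0,0],44],
])

```text
t: 16.9
tcp_pos: [576.7, -76.6, 70.8]
ee_rot: [[-1.0, 0.0, 0.001], [0.0, 1.0, -0.0], [-0.001, -0.0, -1.0]]
wrist_force: [-0.1, 1.2, -3.8]
grip_width: 51.1
finger_force: 32.4
```

Request:
arm_command([
  [[0,0,0.001],[0,0,0],44],
  [[0,0,0.001],[0,0,0],44],
  [[0,0,0],[0,0,0],44],
  [[0,0,0],[0,0,0],44],
])

```text
t: 17.3
tcp_pos: [576.3, -76.6, 68.4]
ee_rot: [[-1.0, 0.0, 0.0], [0.0, 1.0, -0.0], [-0.0, -0.0, -1.0]]
wrist_force: [-0.2, -0.5, -4.1]
grip_width: 51.1
finger_force: 32.4
```

Request:
arm_command([
  [[0,0,0.001],[0,0,0],44],
  [[0,0,0],[0,0,0],44],
  [[0,0,0],[0,0,0],44],
])

```text
t: 17.6
tcp_pos: [576.2, -76.6, 67.2]
ee_rot: [[-1.0, 0.0, -0.0], [0.0, 1.0, -0.0], [0.0, -0.0, -1.0]]
wrist_force: [-0.6, 0.2, -3.2]
grip_width: 51.1
finger_force: 32.4
```

Request:
arm_command([
  [[0,0,0.001],[0,0,0],44],
  [[0,0,0.001],[0,0,0],44],
  [[0,0,0],[0,0,0],44],
  [[0,0,0],[0,0,0],44],
])

```text
t: 18.0
tcp_pos: [576.2, -76.6, 65.2]
ee_rot: [[-1.0, 0.0, -0.0], [0.0, 1.0, -0.0], [0.0, -0.0, -1.0]]
wrist_force: [-0.0, 0.2, -2.6]
grip_width: 51.3
finger_force: 32.4
```

Request:
arm_command([
  [[0,0,0.001],[0,0,0],44],
  [[0,0,0],[0,0,0],44],
  [[0,0,0],[0,0,0],44],
])

```text
t: 18.3
tcp_pos: [576.2, -76.6, 64.3]
ee_rot: [[-1.0, 0.0, -0.0], [0.0, 1.0, -0.0], [0.0, -0.0, -1.0]]
wrist_force: [0.3, -0.2, -3.8]
grip_width: 51.1
finger_force: 32.4
```

Request:
arm_command([
  [[0,0,0.0005],[0,0,0],44],
  [[0,0,0],[0,0,0],44],
  [[0,0,0],[0,0,0],44],
])

```text
t: 18.6
tcp_pos: [576.2, -76.6, 63.8]
ee_rot: [[-1.0, 0.0, -0.0], [0.0, 1.0, -0.0], [0.0, -0.0, -1.0]]
wrist_force: [-0.2, -0.2, -3.5]
grip_width: 51.0
finger_force: 32.4
```

Request:
arm_command([
  [[0,0,0.0005],[0,0,0],44],
  [[0,0,0.0005],[0,0,0],44],
  [[0,0,0],[0,0,0],44],
  [[0,0,0],[0,0,0],44],
])

```text
t: 19.0
tcp_pos: [576.2, -76.6, 62.8]
ee_rot: [[-1.0, 0.0, -0.0], [0.0, 1.0, -0.0], [0.0, -0.0, -1.0]]
wrist_force: [0.0, 0.2, -5.0]
grip_width: 51.0
finger_force: 32.4
```

Request:
arm_command([
  [[0,0,0.0005],[0,0,0],44],
  [[0,0,0],[0,0,0],44],
  [[0,0,0],[0,0,0],44],
])

```text
t: 19.3
tcp_pos: [576.2, -76.6, 62.3]
ee_rot: [[-1.0, 0.0, -0.0], [0.0, 1.0, -0.0], [0.0, -0.0, -1.0]]
wrist_force: [0.0, -0.2, -3.0]
grip_width: 51.4
finger_force: 32.4
```

Request:
arm_command([
  [[0,0,0.0005],[0,0,0],44],
  [[0,0,0],[0,0,0],44],
  [[0,0,0],[0,0,0],44],
])

```text
t: 19.6
tcp_pos: [576.2, -76.6, 61.8]
ee_rot: [[-1.0, 0.0, -0.0], [0.0, 1.0, -0.0], [0.0, -0.0, -1.0]]
wrist_force: [0.0, 0.9, -4.1]
grip_width: 51.0
finger_force: 32.4
```

Request:
arm_command([
  [[0,0,0.0005],[0,0,0],44],
  [[0,0,0],[0,0,0],44],
  [[0,0,0],[0,0,0],44],
])

```text
t: 19.9
tcp_pos: [576.2, -76.6, 61.3]
ee_rot: [[-1.0, 0.0, -0.0], [0.0, 1.0, 0.0], [0.0, 0.0, -1.0]]
wrist_force: [0.2, 0.6, -4.7]
grip_width: 51.2
finger_force: 32.4
```

Request:
arm_command([
  [[0,0,0.0005],[0,0,0],44],
  [[0,0,0],[0,0,0],44],
  [[0,0,0],[0,0,0],44],
])

```text
t: 20.2
tcp_pos: [576.4, -76.6, 61.0]
ee_rot: [[-1.0, 0.0, 0.0], [0.0, 1.0, -0.0], [-0.0, -0.0, -1.0]]
wrist_force: [-0.2, -0.2, -1.2]
grip_width: 51.4
finger_force: 32.4
```

Request:
arm_command([
  [[0,0,0.0005],[0,0,0],44],
  [[0,0,0],[0,0,0],44],
  [[0,0,0],[0,0,0],44],
])

```text
t: 20.5
tcp_pos: [576.6, -76.7, 60.8]
ee_rot: [[-1.0, 0.0, 0.001], [0.0, 1.0, -0.0], [-0.001, -0.0, -1.0]]
wrist_force: [-1.1, -0.8, 5.8]
grip_width: 51.4
finger_force: 32.7
```

The canister has touched the mat at about 10 N. Easing off, opening slowly and retreating straight up.

Request:
arm_command([
  [[0,0,-0.0005],[0,0,0],44],
  [[0,0,0],[0,0,0],48],
  [[0,0,0],[0,0,0],52],
  [[0,0,0],[0,0,0],54],
  [[0,0,0],[0,0,0],57],
  [[0,0,0],[0,0,0],62],
  [[0,0,0],[0,0,0],70],
  [[0,0,0],[0,0,0],78],
  [[0,0,0],[0,0,0],85],
  [[0,0,0],[0,0,0],85],
  [[0,0,0],[0,0,0],85],
])

```text
t: 21.6
tcp_pos: [576.2, -76.6, 60.8]
ee_rot: [[-1.0, 0.0, 0.0], [0.0, 1.0, -0.0], [-0.0, -0.0, -1.0]]
wrist_force: [-0.8, -0.0, -0.2]
grip_width: 84.9
finger_force: 0.0
```

Request:
arm_command([
  [[0,0,-0.005],[0,0,0],85],
  [[0,0,-0.01],[0,0,0],85],
  [[0,0,-0.015],[0,0,0],85],
  [[0,0,-0.02],[0,0,0],85],
  [[0,0,-0.02],[0,0,0],85],
  [[0,0,-0.02],[0,0,0],85],
  [[0,0,-0.02],[0,0,0],85],
  [[0,0,-0.02],[0,0,0],85],
  [[0,0,-0.02],[0,0,0],85],
  [[0,0,-0.02],[0,0,0],85],
  [[0,0.02,-0.01],[0,0,0],85],
  [[0,0.03,0],[0,0,0],85],
  [[0,0.03,0],[0,0,0],85],
  [[0,0.03,0],[0,0,0],85],
  [[0,0.03,0],[0,0,0],85],
  [[0,0.03,0],[0,0,0],85],
  [[0,0.02,0],[0,0,0],85],
  [[0,0,0],[0,0,0],85],
  [[0,0,0],[0,0,0],85],
])

```text
t: 23.5
tcp_pos: [576.2, 113.1, 241.4]
ee_rot: [[-1.0, -0.0, 0.001], [-0.0, 1.0, -0.001], [-0.001, -0.001, -1.0]]
wrist_force: [0.2, -0.3, -1.2]
grip_width: 85.3
finger_force: 0.0
```

```bash
python3 - <<'E'
from h import *
I,K,T=snap("side");J,Kt,Tt=snap("top")
s=manip.sense();print(s["tcp_pos"],s["wrist_force"],s["t"])
cv2.imwrite("pics/end.png",cv2.resize(np.hstack([I[130:310,215:395],J[80:260,250:430]]),(800,400),interpolation=cv2.INTER_CUBIC)[...,::-1])
for P in ([576,-75,50],):print(proj(K,T,P),proj(Kt,Tt,P))
E
```

```text
[576.43534632 111.74927224 241.16639396] [ 0.10013205 -0.32802317  0.85350014] 23.6
(np.float64(298.965559531201), np.float64(227.1626140298345)) (np.float64(327.8717275318895), np.float64(173.21286609224057))
```

View pics/end.png

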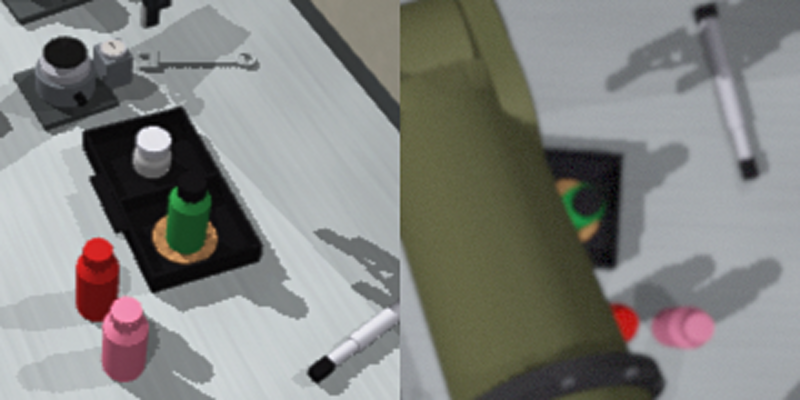

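The canister stands upright and centred on the cork mat, at (188,225) in the side half. The jar, spanner and pump have not moved, and the arm is clear.

```bash
python3 -c "
from workcell import manip
print(manip.hand_in())"
```

```text
the job is handed in; nothing more can be done
None
```

The canister was pressed on the smallest dock's pad at about 14 N for roughly a second, then set down at about 10 N and released upright on the mat. The job is handed in; no verdict came back.

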